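# Hook a dropped tape roll out from under a fixed guard

### The job

A roll of tape has fallen under the fixed guard and lies against its back panel. Lift the counterweighted flap off the guard's mouth until it passes its balance point and rests wide open by itself; then take the hooked rod, reach over the roll, turn the toe down into the roll's hole and draw the roll out until all of it lies flat on the open bench in front of the mouth. Use only the rod on the roll, not the gripper, be gentle with the guard, leave the specimen cup and the dropper bottle where they stand, and at the end lay the rod down on the bench, outside the guard and clear of the roll.

Things in the scene. Friction and masses are not known exactly. Their poses are not given: they have to be found in the camera images.
- guard: Fixed low tunnel of bare sheet steel, clear roof. Origin on the bench in the middle of its mouth; x points into the tunnel, y across, z up. Inside 136 mm wide (y -68 to 68), 170 deep (back panel at x = 170), 96 high; walls 4. The mouth is open from the bench up to 55 mm; above it a header (x 0 to 4) reaches the roof, top at 102. Drive housing behind, x 174 to 249, 115 high.
- flap_pivot (a point): Pivot of the flap, at guard x = -14, y = -100, z = 65 mm, on a post 85 mm high (guard x -2 to 10, y -115 to -85); level axis, parallel to guard x. A steel weight, 38 mm round, on a crank stands 62 mm above the pivot when the flap is shut and swings to guard -y as it opens.
- flap (a joint): Angle (rad) of the counterweighted flap: 0 shut, 1.75 wide open at its stop. Shut, its arm runs from the pivot along guard +y across the mouth, a thin plate hanging to 9 mm over the bench; rising angles lift the free end up and over toward guard -y. Let go below about 0.7 rad it falls shut, beyond about 1.0 it falls open and stays. About 1 N at the peg lifts it.
- flap_grip (a point): Middle of the round black grip peg at the free end of the flap's arm, 205 mm from the pivot: 14 mm thick, parallel to guard x, sticking out of the arm away from the guard, free for 17 mm to either side of this point. Can be pinched from above across guard y; it turns between the pads as the arm rises.
- tape_roll: The dropped roll of pale tape, lying flat: 78 mm across, 19 mm high, with an open hole at least 38 mm wide. Origin at the centre of its underside. 0.08 to 0.2 kg. It starts inside the guard with less than 9 mm between it and the back panel, too little for the rod to get behind it.
- hook_rod: Hooked rod lying flat: 8 mm steel bar, toe bent off square at its end, tall black grip at its rear. Origin on the bench under the grip's middle; x along the bar to the toe, y to its left, z up. Grip: x -50 to 50, 24 wide in y (flat sides), z 0 to 60. Bar axis at y = 0, z = 4 out to x = 260 mm; there the toe runs along -y, its round end at y = -59. About 0.2 kg.
- rod_tip (a point): Centre of the toe's round end (radius 4 mm), at hook_rod x = 260, y = -55, z = 4 mm. Level, the rod passes over the roll and under the header; with the toe turned down it does not. So turn it about its bar (about 45 degrees, top of the grip toward the toe's side) only when the tip is above the hole.
- rod_grip (a point): Point to grip the rod: the middle of the grip, 42 mm over its underside, pinched across its 24 mm width.
- specimen_cup: Bystander: white-lidded specimen cup, 54 mm wide, 70 mm high, standing beyond the guard's mouth; origin at the centre of its underside.
- dropper_bottle: Bystander: white dropper bottle with a black cap, 33 mm wide, 92 mm high, standing beside the guard; origin at the centre of its underside.

How it is judged:
By the outcome, as a careful person would: the job done as asked, in the order asked, and still so for the second after the job is handed in, with the robot touching nothing.
It also fails if it takes over 67 s, if anything falls off the work surface, if the arm or the gripper's body presses on something with over 40 N, if the wrist force passes 120 N, or if a joint passes its speed limit or range.

### The arm

A 7-joint arm with a two-finger parallel gripper is mounted at the origin on a cart in front of the work surface, level with it; the furniture and walls round the work are solid. World frame = base frame: x ahead of the robot, y to its left, z up, the work surface at z = 0. Lengths are in m, angles in degrees, forces in N, time in s.
With the tool pointing down it reaches from about 0.4 to 0.9 m from the base axis. Payload 5.6 kg.
Tool frame: the origin (TCP) lies midway between the tips of the shut fingers; the grasp point (between the pads) lies 19 mm behind it; z points along the fingers, y is the line along which they close (so a half turn about z gives the same grasp; the last joint's range is limited). The gripper opens to 92 mm and grips with 3 to 60 N. Pads are 20 mm wide; open, the fingers measure 128 mm over their backs; the gripper's body (75 mm by 189 mm) begins 69 mm behind the grasp point.
Start: joints at [67.323, 26.786, -0.665, 91.828, 0.344, 61.387, -3.226], TCP at [0.225, -0.61, 0.215] pointing down, gripper open.
Joint ranges: [-144.91, 144.91], [-17.63, 115.5], [-89.93, 88.59], [15.96, 139.68], [-74.01, 254.01], [8.47, 105.57], [-167.45, 167.45]. Speed limits (degrees/s): [147.25, 147.25, 180, 180, 180, 180, 180].

### API

Orientations are given as [roll, pitch, yaw] about the fixed x, y, z axes, in that order (R = Rz(yaw) Ry(pitch) Rx(roll)).
In Python, from workcell import env gives the robot as it stands. Calls block until the motion is done:
- env.move_pose(position, orientation): joint-space move of the TCP to a pose.
- env.line_to(position, frame=None, speed=0.15, stop_force=None): straight line of the TCP; frame=None keeps the orientation; speed is the mean speed in m/s. With stop_force (N) it stops when the force on the tool has changed by that much, and returns True; else False.
- env.move_j(angles): joint-space move.
- env.open_gripper() and env.close_gripper(force=None): open the fingers fully, or close them until they stop; force is the grip in N (None keeps the last).
- env.pause(seconds).
- env.ik(position, orientation): joint angles nearest the present ones, or None.
- env.state(): the state.
- env.capture(name): name is "scene" or "top" or "wrist"; returns the picture (480x640x3 uint8, red, green, blue); there is no depth.
- env.camera_model(name): a dict with "fx", "fy", "cx", "cy" (pixels), "camera_from_world" (4x4, takes a point from world to camera coordinates); the wrist camera has in their place "tool_from_camera" (4x4, takes a point from camera to tool coordinates, whose origin is the TCP and whose axes are the flange's). Camera axes: x right, y down, z forward; pixel columns grow to the right and rows downward; lengths in m; the calibration is good to about 2 mm. A picture is of the moment at which its call begins: read the wrist's pose just before it. camera_model takes no time and is no camera call.
A pose or a line that the arm cannot do raises env.PlanningError and nothing moves.
- env.finish_job(): hands the job in; it is judged then, once.
The state is a dict: "clock": time; "joint_pos": joint angles; "joint_vel": joint speeds; "joint_torque": joint torques, N m; "eef_pos": TCP position; "eef_rot": TCP orientation; "wrist_force": force on the tool from outside, world axes, zero at the start; "ft_torque": the same for the moment, N m; "opening": finger opening in m; "grasp_force": force on a finger pad.
Only numpy, scipy, OpenCV 4.12 (cv2) and the standard library are available. Lean on these libraries where they do the work, as an engineer would, in place of code of your own. Each camera call takes 0.05 s, during which the arm holds its last target. There are 200 camera calls.

## Working session

There is one attempt and no reset: what is moved stays moved. The work goes in short steps, each a Python script; the robot and the scene stay as the last script left them, time stands still between calls to the robot, and variables do not carry over. Pictures are saved under pics/ and viewed, at most 10 in all, crops included, and the job is handed in when it is done.

```bash
ls; mkdir -p pics
python3 - <<'E'
from workcell import env
import cv2,numpy as np
for n in("top","scene"):
    cv2.imwrite(f"pics/{n}0.png",env.capture(n)[:,:,::-1])
    m=env.camera_model(n);print(n,m["fx"],m["cx"],m["cy"],np.round(np.linalg.inv(m["camera_from_world"]),3).tolist())
print(env.state())
E
```

```text
pics
top 484.42278001675976 314.7203548610129 236.82835220650455 [[0.002, -0.99, 0.144, 0.423], [-1.0, -0.004, -0.018, -0.006], [0.018, -0.144, -0.989, 1.15], [0.0, 0.0, 0.0, 1.0]]
scene 497.40184824076783 312.9549547936887 245.1988575742372 [[-0.912, -0.215, 0.348, 0.174], [-0.409, 0.438, -0.801, 0.959], [0.02, -0.873, -0.488, 0.683], [0.0, 0.0, 0.0, 1.0]]
{'clock': 0.1, 'joint_pos': array([67.32224602, 26.83292937, -0.66433552, 91.8738226 ,  0.34209514,
       61.3872941 , -3.22450514]), 'joint_vel': array([-0.10937737, -0.13263523, -0.03239947, -0.17430646, -0.00613774,
        0.03157826,  0.00770178]), 'joint_torque': array([ 8.36817508e-04, -5.21647704e+01, -1.24479565e-02, -2.44367838e+01,
       -5.68444049e-02,  1.41443682e-02,  9.11863276e-05]), 'eef_pos': array([ 0.2243547 , -0.60950197,  0.21372639]), 'eef_rot': array([-1.79908091e+02,  5.36221545e-03,  2.02103712e+01]), 'wrist_force': array([-0.56658781, -0.73918456, -0.1949411 ]), 'ft_torque': array([-0.01842408,  0.0534448 , -0.02357859]), 'grasp_force': 0.0, 'opening': 0.09208515900894387}
```

View pics/top0.png

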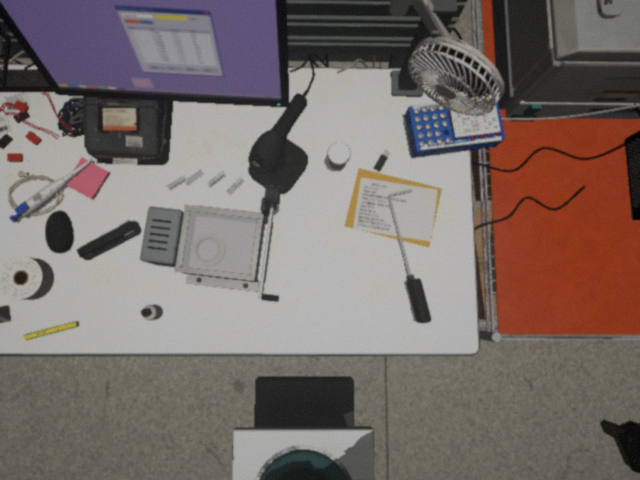

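View pics/scene0.png

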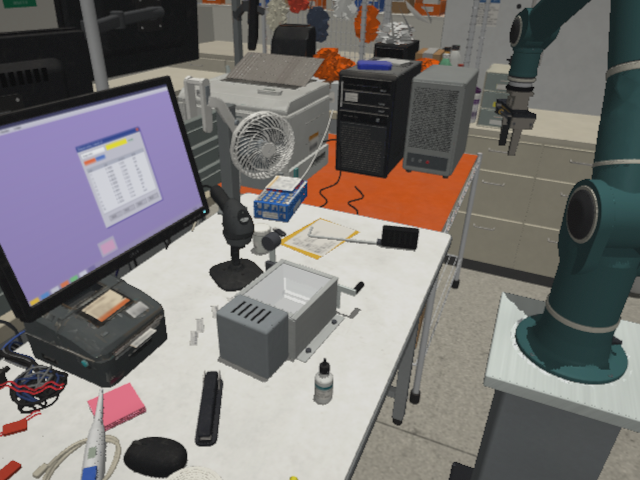

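The top view shows the guard near (225,245) with its mouth facing right (world -y), the flap peg at (270,298), the weight at (270,197), the roll at (208,250), the rod grip at (417,300) and the toe at (388–410,192). I'll zoom in next.

Run:
```python
import cv2,numpy as np
i=cv2.imread("pics/top0.png")
a=cv2.resize(i[180:310,130:290],None,fx=4.6,fy=4.6,interpolation=cv2.INTER_CUBIC)
cv2.imwrite("pics/g.png",a)
b=cv2.resize(i[175:330,370:450],None,fx=3.8,fy=3.8,interpolation=cv2.INTER_CUBIC)
cv2.imwrite("pics/r.png",b)
```

```text
(no output)
```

View pics/g.png

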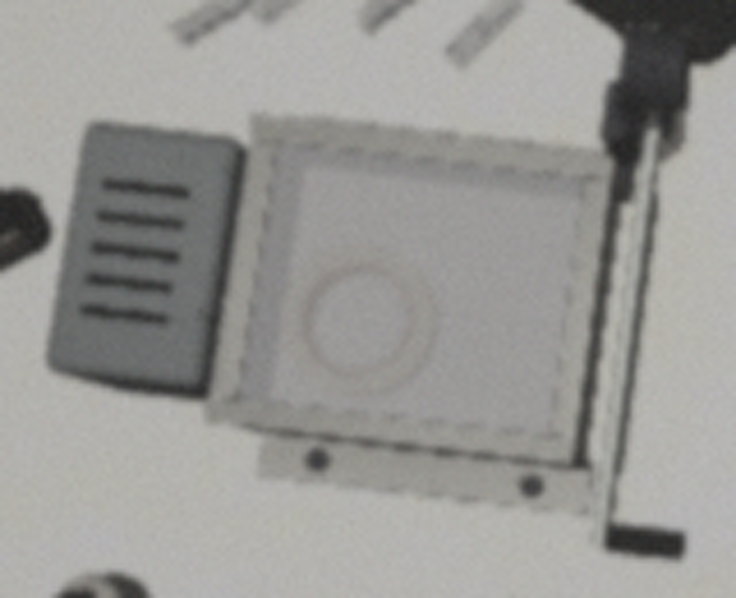

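View pics/r.png

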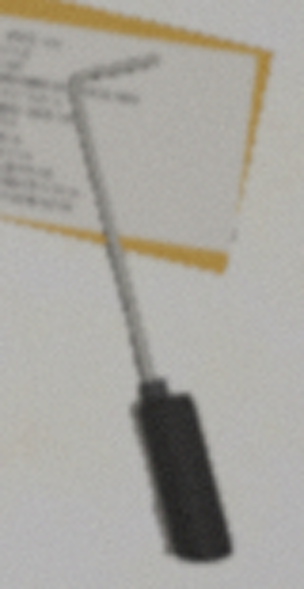

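```bash
cat > h.py <<'E'
import numpy as np, cv2
from scipy.optimize import least_squares
from scipy.spatial.transform import Rotation as Ro
from workcell import env
def proj(P,n="top"):
    m=env.camera_model(n);T=m["camera_from_world"];c=np.atleast_2d(P)@T[:3,:3].T+T[:3,3]
    return np.c_[c[:,0]/c[:,2]*m["fx"]+m["cx"],c[:,1]/c[:,2]*m["fy"]+m["cy"]]
def back(uv,z,n="top"):
    m=env.camera_model(n);W=np.linalg.inv(m["camera_from_world"])
    d=W[:3,:3]@[(uv[0]-m["cx"])/m["fx"],(uv[1]-m["cy"])/m["fy"],1];o=W[:3,3]
    return o+d*(z-o[2])/d[2]
def pl(p,L):  # pose (x,y,yawrad), local points -> world
    return np.atleast_2d(L)@Ro.from_euler('z',p[2]).as_matrix().T+[p[0],p[1],0]
def fit(L,uv,p0):
    r=least_squares(lambda p:(proj(pl(p,L))-uv).ravel(),p0);return r.x,np.round(r.fun,1)
E
python3 - <<'E'
from h import *
g=lambda a:np.array(a)/4.6+[130,180]-0.4
r=lambda a:np.array(a)/3.8+[370,175]-0.4
L=np.array([[0,-72,102],[0,72,102],[174,72,102],[174,-72,102]])/1e3
G,f=fit(L,g([[612,160],[580,465],[208,420],[252,113]]),[.4,.1,1.5]);print("guard",G,np.degrees(G[2]),f)
L=np.array([[260,0,4],[260,-59,4],[60,0,4],[-50,-12,60]])/1e3
H,f=fit(L,r([[76,81],[159,59],[150,378],[232,550]]),[.3,-.2,.1]);print("rod",H,np.degrees(H[2]),f)
ro=back(g([365,320]),.019);pk=back(g([646,542]),.065)
loc=lambda P:np.round(Ro.from_euler('z',-G[2]).apply(P-[G[0],G[1],0])*1e3,1)
print("roll",ro,loc(ro),"peg",pk,loc(pk))
print("cup",loc(back((340,150),.07)),"bottle",loc(back((152,312),.09)))
np.savez("p.npz",G=G,H=H,ro=ro,pk=pk)
E
```

```text
guard [0.55305273 0.09604212 1.46096448] 83.70709891981537 [ 0.7  0.  -0.8 -1.  -0.2 -0.3  0.3  1.3]
rod [ 0.44065524 -0.26286263  0.22022407] 12.61790993254164 [-0.9 -1.4  0.7 -0.7 -0.4  0.9  0.5  1. ]
roll [0.55714564 0.22142315 0.019     ] [125.1   9.7  19. ] peg [0.44437695 0.07352845 0.065     ] [-34.3 105.6  65. ]
cup [-153.3 -248.8   70. ] bottle [211.8 165.   90. ]
```

```bash
cat >> h.py <<'E'
import os
if os.path.exists("p.npz"):
    D=np.load("p.npz");G,H,RO,PK=D["G"],D["H"],D["ro"],D["pk"]
RG=Ro.from_euler('z',G[2]) if "G" in globals() else None
def gw(p): return RG.apply(np.array(p)/1e3)+[G[0],G[1],0]   # guard mm -> world m
def rpy(R): return R.as_euler('xyz',degrees=True)
def flap(th,a,up=0): # tool pose at peg
    return gw([-34,-100+205*np.cos(th),65+205*np.sin(th)-19+up]), rpy(RG*Ro.from_euler('z',a,True)*Ro.from_euler('x',180,True))
# rod: bar end (x=260,y=0,z=4) ; pose by tip position (guard mm), yaw offset, roll
GT=dict(a=0,dx=0.,dz=23.)
def rod_tool(tip,roll,yaw=0,a=0,dx=0):
    R=RG*Ro.from_euler('z',yaw,True)*Ro.from_euler('x',roll,True)
    o=gw(tip)-R.apply([.26,-.055,.004])
    return o+R.apply([dx/1e3,0,.023]), rpy(R*Ro.from_euler('z',a,True)*Ro.from_euler('x',180,True))
E
python3 - <<'E'
from h import *
def t(n,p):
    q=env.ik(*p);print(n,np.round(p[0],3),None if q is None else np.round(q))
for a in(0,180):
    for th in(0,.5,1,1.6):t(("flap",a,th),flap(th,a))
    Rr=Ro.from_euler('z',H[2])
    t(("grasp",a),(np.array([H[0],H[1],.023]),rpy(Rr*Ro.from_euler('z',a,True)*Ro.from_euler('x',180,True))))
    for tip,roll,yaw in(([-50,5,60],0,0),([125,5,46],0,0),([125,10,8],45,0),([125,10,8],40,0),([125,10,8],45,10),([125,10,8],45,-10),([-75,10,8],45,0),([-75,10,60],45,0)):
        t((tip,roll,yaw,a),rod_tool(tip,roll,yaw,a))
E
```

```text
('flap', 0, 0) [0.445 0.074 0.046] [ 20.  30. -40. 124.  32.  37. -49.]
('flap', 0, 0.5) [0.47  0.071 0.144] [ 28.  23. -48. 117.  23.  49. -40.]
('flap', 0, 1) [0.539 0.063 0.219] [ 23.  22. -41. 105.  16.  59. -31.]
('flap', 0, 1.6) [0.655 0.051 0.251] [ 20.  32. -40.  87.  21.  69. -30.]
('grasp', 0) [ 0.441 -0.263  0.023] [ 33.  31.  -7. 117.   7.  32. -56.]
([-50, 5, 60], 0, 0, 0) [ 0.459 -0.206  0.079] [ 40.  27. -24. 117.  17.  40.  -1.]
([125, 5, 46], 0, 0, 0) [ 0.479 -0.032  0.065] [ 24.  27. -30. 120.  22.  38. -26.]
([125, 10, 8], 45, 0, 0) [ 0.503 -0.034  0.06 ] [ 14.  53. -18.  83.   8.  90. -13.]
([125, 10, 8], 40, 0, 0) [ 0.499 -0.034  0.058] [ 15.  50. -21.  88.   9.  85. -14.]
([125, 10, 8], 45, 10, 0) [ 0.548 -0.04   0.06 ] [ 10.  57. -19.  75.  14.  96.  -8.]
([125, 10, 8], 45, -10, 0) [ 0.459 -0.021  0.06 ] [ 17.  50. -19.  91.   2.  84. -18.]
([-75, 10, 8], 45, 0, 0) [ 0.481 -0.233  0.06 ] [ 26.  54. -15.  80.  16.  93.   0.]
([-75, 10, 60], 45, 0, 0) [ 0.481 -0.233  0.112] [ 26.  50. -15.  80.  16.  97.   1.]
('flap', 180, 0) [0.445 0.074 0.046] [ 43.  55. -76. 
[... 354 characters left out ...]
9 -0.206  0.079] [  11.   24.   12.  119.   -8.   38. -159.]
([125, 5, 46], 0, 0, 180) [ 0.479 -0.032  0.065] [ 55.  54. -76. 118.  62.  63. 121.]
([125, 10, 8], 45, 0, 180) [ 0.503 -0.034  0.06 ] [ -33.   70.   63.   87.  -40.  103. -145.]
([125, 10, 8], 40, 0, 180) [ 0.499 -0.034  0.058] [ 42.  78. -77.  86.  48. 105. 131.]
([125, 10, 8], 45, 10, 180) [ 0.548 -0.04   0.06 ] [ -33.   73.   63.   79.  -38.  104. -141.]
([125, 10, 8], 45, -10, 180) [ 0.459 -0.021  0.06 ] [ 46.  79. -77.  89.  41. 103. 123.]
([-75, 10, 8], 45, 0, 180) [ 0.481 -0.233  0.06 ] [   5.   54.   20.   82.   -4.   90. -161.]
([-75, 10, 60], 45, 0, 180) [ 0.481 -0.233  0.112] [   6.   50.   19.   82.   -2.   94. -162.]
```

```bash
sed -i 's/gw(\[-34,/gw([-36,/' h.py
python3 - <<'E'
from h import *
env.move_pose(*flap(0,0,up=110))
p,o=flap(0,0); print(env.line_to(p,speed=.2,stop_force=12))
env.close_gripper(force=8);s=env.state();print(s["clock"],s["opening"],s["grasp_force"],s["wrist_force"])
for th in np.linspace(.2,1.6,8):
    env.line_to(flap(th,0)[0],speed=.2)
    s=env.state();print(round(th,2),s["opening"],np.round(s["wrist_force"],1))
cv2.imwrite("pics/s1.png",env.capture("scene")[:,:,::-1])
env.open_gripper()
env.line_to(flap(1.6,0,up=50)[0],speed=.2);print(env.state()["clock"])
env.pause(.2)
cv2.imwrite("pics/t1.png",env.capture("top")[180:420,200:520,::-1])
cv2.imwrite("pics/s2.png",env.capture("scene")[:,:,::-1])
E
```

```text
False
4.5083 0.013266172257420035 7.999856472015381 [ 0.42077055  0.03058696 -0.04145772]
0.2 0.013803510716802303 [-0.3  1.2 -1.2]
0.4 0.013858725398007206 [ 1.7  0.5 -1.2]
0.6 0.01342163229769678 [ 7.8 -0.5 -5.2]
0.8 0.013458551273687577 [ 5.7  0.8 -6.9]
1.0 0.013383052735207073 [-0.1 -0.9  0.7]
1.2 0.013663583355719582 [-1.6 -2.   3.9]
1.4 0.01319818751325156 [-0.6 -2.7  4.6]
1.6 0.013622291535570857 [ 0.6 -2.8  4.1]
9.0333
```

View pics/s2.png

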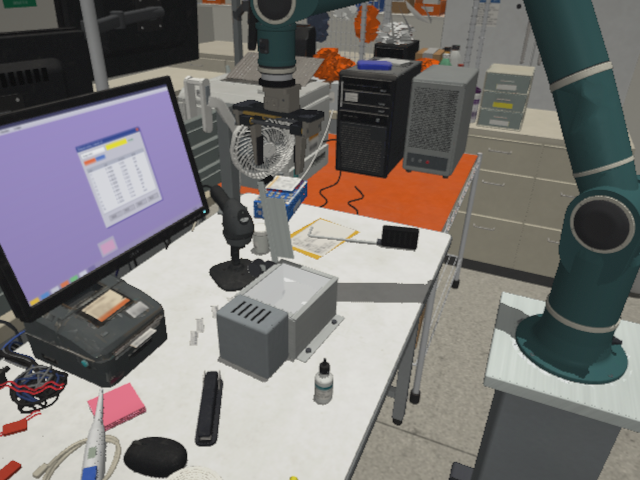

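Flap stands wide open by itself: its arm is upright at (275,220) and the gripper above is clear of it. Next I grasp the rod.

```bash
cat >> h.py <<'E'
def bar(x,yb,zb,roll,**k): # tip x, bar y, bar z (guard mm)
    c=np.radians(roll); return rod_tool([x,yb-55*np.cos(c),zb-55*np.sin(c)],roll,**k)
E
python3 - <<'E'
from h import *
p,o=flap(1.6,0,up=50)
env.line_to(p+RG.apply([-.12,0,0]),speed=.25)
Rr=Ro.from_euler('z',H[2]);o=rpy(Rr*Ro.from_euler('x',180,True));g=np.array([H[0],H[1],.023])
env.move_pose(g+[0,0,.12],o)
print(env.line_to(g,speed=.2,stop_force=15))
env.close_gripper(force=55);s=env.state();print(s["clock"],s["opening"],s["grasp_force"],s["wrist_force"])
env.line_to(g+[0,0,.1],speed=.2)
env.move_pose(*bar(-60,55,100,0))
cv2.imwrite("pics/t2.png",env.capture("top")[:,:,::-1]);cv2.imwrite("pics/s3.png",env.capture("scene")[:,:,::-1])
s=env.state();print(s["clock"],s["eef_pos"],s["opening"],bar(-60,55,100,0)[0])
i=cv2.imread("pics/t2.png");j=cv2.imread("pics/s3.png")
P=gw([[-60,0,100],[-60,55,100],[-180,55,100]]) if 0 else np.array([gw(v) for v in([-60,0,100],[-60,55,100],[-180,55,100])])
out=[]
for n,im in(("top",i),("scene",j)):
    uv=proj(P,n);print(n,np.round(uv,1).tolist());c=uv.mean(0).astype(int);x0,y0=c[0]-50,c[1]-65
    cr=cv2.resize(im[y0:y0+130,x0:x0+100],None,fx=4,fy=4,interpolation=cv2.INTER_CUBIC);print(x0,y0)
    for u in uv: cv2.circle(cr,tuple(int(v) for v in (u-[x0,y0]+.5)*4),4,(0,0,255),1)
    out.append(cr)
cv2.imwrite("pics/c1.png",np.hstack(out))
E
```

```text
False
12.9667 0.023708417981490523 54.96241807937622 [ 0.285792    0.07331019 -0.44136304]
14.6333 [ 0.46290683 -0.21623638  0.11850047] 0.02330994444318502 [ 0.46330856 -0.21600112  0.119     ]
top [[286.6, 250.0], [283.6, 275.0], [338.7, 281.3]]
252 203
scene [[324.1, 255.9], [345.2, 262.5], [367.6, 241.0]]
295 188
```

View pics/c1.png

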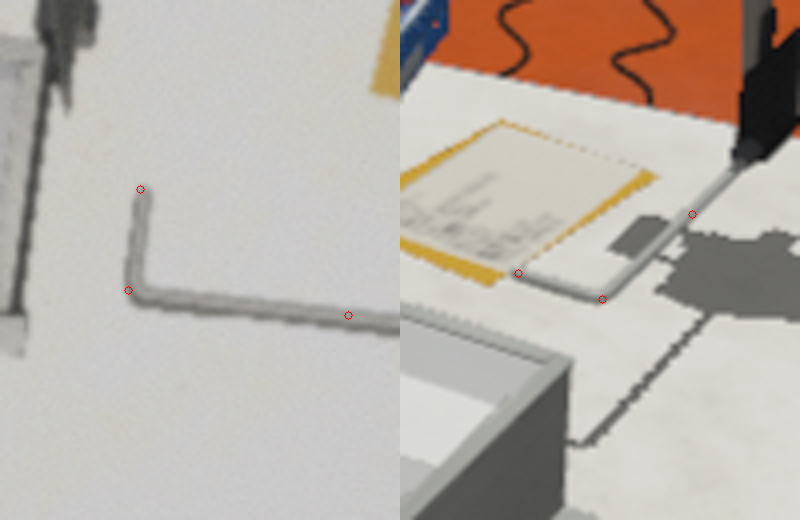

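The overlay shows the rod within about 1 px of the prediction. The bend is at crop (137,292) against a predicted (128,290), so the tip sits about 4 mm back, and it is level. Now insert it, turn the toe down and draw.

Run:
```python
from h import *
def go(x,yb,zb,roll,v,sf=None):
    p,o=bar(x+4,yb,zb,roll);r=env.line_to(p,frame=o,speed=v,stop_force=sf)
    s=env.state();print((x,yb,zb,roll),r,round(s["clock"],2),np.round(s["wrist_force"],1));return r
try: go(-60,53,47,0,.15)
except Exception as e: print(repr(e));raise
if not go(125,53,47,0,.12,8):
    for k in range(1,6):
        if go(125,53-.8*k,47,9*k,.08,10):break
im=[env.capture(n) for n in("scene","top")]
j=cv2.resize(im[0][230:380,210:400],None,fx=2.6,fy=2.6*1,interpolation=2)
k=cv2.resize(im[1][190:310,150:300],None,fx=2,fy=2*1.625,interpolation=2)[:390]
cv2.imwrite("pics/c2.png",np.hstack([j,k])[:,:,::-1])
```

```text
(-60, 53, 47, 0) False 15.14 [-0.1 -0.6 -1.6]
(125, 53, 47, 0) False 16.83 [ 0.4 -0.7 -2.2]
(125, 52.2, 47, 9) False 17.14 [-1.3 -0.5 -2.6]
(125, 51.4, 47, 18) False 17.45 [ 0.4 -0.5 -1.5]
(125, 50.6, 47, 27) False 17.76 [-1.   0.5 -1.8]
(125, 49.8, 47, 36) False 18.07 [ 0.  -0.6 -1.8]
(125, 49.0, 47, 45) False 18.38 [-0.1  0.4 -1.1]
```

View pics/c2.png

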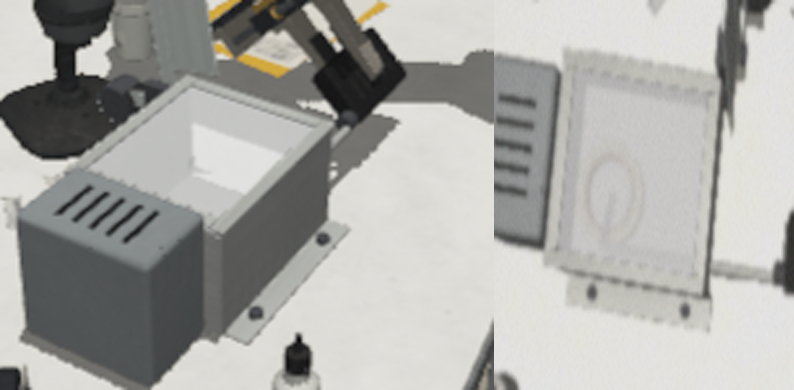

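The toe shows faintly inside the roll's hole at (612,190), and no contact forces were felt. Drawing it out now.

Run:
```python
from h import *
for x in(60,0,-60,-105):
    p,o=bar(x+4,49,47,45);r=env.line_to(p,frame=o,speed=.07,stop_force=15)
    s=env.state();print(x,r,round(s["clock"],2),np.round(s["wrist_force"],1))
    if r:break
im=[env.capture(n) for n in("scene","top")]
j=cv2.resize(im[0][200:350,230:420],None,fx=2.1,fy=2.6*1,interpolation=2)
k=cv2.resize(im[1][190:310,200:340],None,fx=2.8,fy=3.25,interpolation=2)[:390]
cv2.imwrite("pics/c3.png",np.hstack([j,k])[:,:,::-1])
```

```text
60 False 19.55 [-0.4 -0.1 -2.3]
0 False 20.56 [-0.7  0.7 -2.4]
-60 False 21.57 [ 0.   1.  -1.7]
-105 False 22.36 [-0.2  0.2 -1.8]
```

View pics/c3.png

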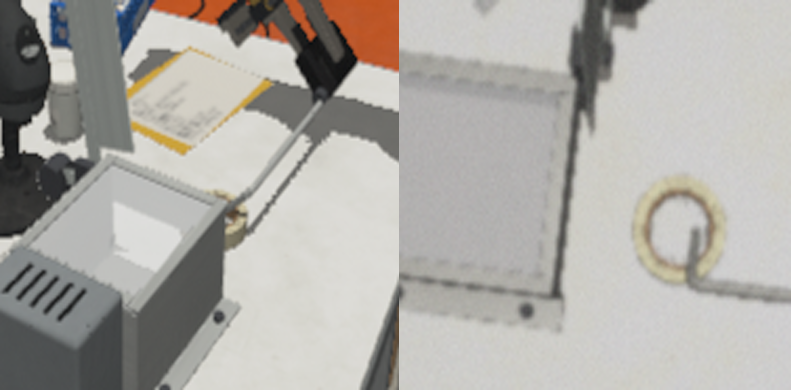

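The roll lies flat in front of the mouth at crop (680,230), fully clear of it, with the toe in its hole. Now I lift off and lay the rod back down.

Run:
```python
from h import *
p,o=bar(-93,49,47,45);env.line_to(p,frame=o,speed=.08)
p,o=bar(-93,49,120,45);env.line_to(p,frame=o,speed=.15)
p,o=bar(-140,49,130,0);env.line_to(p,frame=o,speed=.15)
Rr=Ro.from_euler('z',H[2]);o=rpy(Rr*Ro.from_euler('x',180,True));g=np.array([H[0],H[1],.0235])
env.move_pose(g+[0,0,.1],o)
env.line_to(g+[0,0,.02],speed=.15)
print(env.line_to(g,speed=.04,stop_force=6),env.state()["eef_pos"],env.state()["wrist_force"])
env.open_gripper();env.line_to(g+[0,0,.15],speed=.2)
env.move_pose(g+[-.02,-.15,.2],o)
print(env.state()["clock"])
im=[env.capture(n) for n in("scene","top")]
j=cv2.resize(im[0][180:380,200:460],None,fx=1.5,fy=1.95,interpolation=2)
k=cv2.resize(im[1][130:330,200:460],None,fx=1.5,fy=1.95,interpolation=2)
cv2.imwrite("pics/c4.png",np.hstack([j,k])[:,:,::-1])
```

```text
True [ 0.44026759 -0.26284426  0.02294459] [-1.19816704  0.65656196  5.05650048]
29.2333
```

View pics/c4.png

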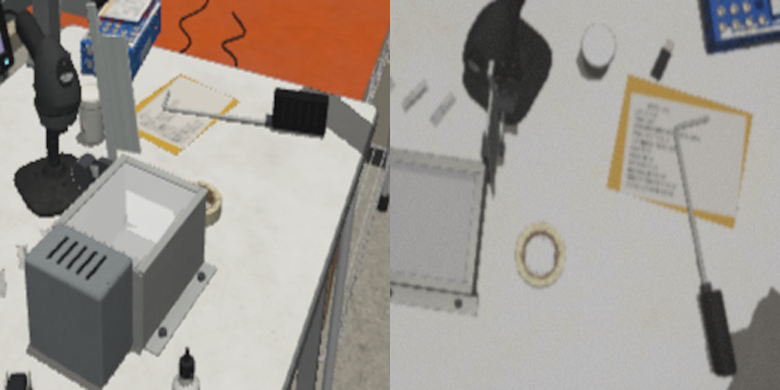

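The roll is flat on the open bench at crop (540,255). The rod lies at (705,250), clear of the roll and guard. The flap is still open, and the cup and bottle are where they stood.

```bash
python3 -c "
from workcell import env
print(env.finish_job())"
```

```text
the job is handed in; nothing more can be done
None
```

I handed the job in at about 29 s: the flap rests wide open, the roll lies flat on the open bench in front of the mouth, the rod is back on the bench clear of both, and the cup and bottle are where they stood.

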